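# Turn a leaf of the insole sample book

### The arm

A 6-joint arm with a two-finger parallel gripper is mounted at the origin on the work surface. World frame = base frame: x ahead of the robot, y to its left, z up, the work surface at z = 0. Lengths are in m, angles in rad, forces in N, time in s.
With the tool pointing down it reaches from about 0.375 to 0.9 m from the base axis. Payload 3.1 kg.
Tool frame: the origin (TCP) lies between the finger pads; the fingertips stand robot.tip_extent ahead of it and the grasp point (between the pads) lies 3 mm ahead of it (robot.tip_extent is the distance from the TCP to the fingertips, in m); z points along the fingers, x is the direction in which the jaws open and shut, and the axes are right-handed (so a half turn about z gives the same grasp; the last joint's range is limited). The gripper opens to 87 mm and grips with 3 to 60 N. Pads are 19 mm wide; open, the fingers measure 117 mm over their backs; the gripper's body (75 mm by 190 mm) begins 51 mm behind the grasp point.
Start: joints at [-1.343, 0.527, 1.433, -0, 1.181, -0.178], TCP at [0.247, -0.574, 0.245] pointing down, gripper open.
Joint ranges: [-3.08, 3.08], [-0.75, 2.2], [0.22, 2.44], [-1.43, 4.57], [0, 2.65], [-2.85, 2.85]. Speed limits (rad/s): [2.79, 2.79, 3.14, 3.14, 3.14, 3.14].

### API

Orientations are given as a unit quaternion [x, y, z, w].
In Python, from rig import robot, cams gives the robot as it stands.
- The arm moves only by the tool carry_out, never from a script. Its argument "steps" is a list of rows, each a list of 3 entries, a list of its own where there are three numbers: the shift along the world's x, y, z in cm, then the turn about the world's z in degrees, then the closure, from 0 (fully open) to 1 (shut). In form: [[[dx, dy, dz], spin, fingers], ...]. A call has 1 to 10 rows; each row shifts and turns the pose as measured when the row begins; what a row does not reach is not made up. A row lasts 1/10 s, in which the tool goes at most 50 mm and 8.59 degrees, less where a joint would pass 70% of its speed; a pose out of reach is approached as far as the arm can. A call with a gripper value outside its range is refused whole. The fingers move at their own pace and stop on an object; "squeeze" is the grip in N (left out, the last holds). Time passes only in rows, so rows that do not move let the fingers close. It gives the time, the measured TCP pose, the force and the opening at its end, in the units of the state.
- robot.get_obs(): the state, without advancing time (a new reading comes with each control period).
- cams.camera(name): name is "scene" or "top" or "wrist"; returns a dict with "pixels" (384x512x3 uint8, red, green, blue), "fx", "fy", "cx", "cy" (pixels), "eye" and "rotation" of the camera in the world. Camera axes: x right, y up, looking along -z (the intrinsics and any distortion apply to the point x, -y, -z); pixel columns grow to the right and rows downward; lengths in m; the calibration is good to about 2 mm. A picture is of the moment at which its call begins. There is no depth.
- robot.hand_in(): hands the job in, once; it reports no verdict.
The state is a dict: "time": time; "q": joint angles; "joint_velocities": joint speeds; "joint_torque": joint torques, N m; "position": TCP position; "tool_rot": TCP orientation; "ft_force": force on the tool from outside, world axes, zero at the start; "moment": the same for the moment, N m; "grip_width": finger opening in m.
Only numpy, scipy, OpenCV 4.12 (cv2) and the standard library are available. Lean on these libraries where they do the work, as an engineer would, in place of code of your own. Each camera call takes 0.05 s, during which the arm holds its last target. There are 200 camera calls.

### The job

The sample book lies open on the bench. With a fingertip under the red tab, push its top leaf up over the arches and press it down until it lies flat on the turned leaves on the other side, guiding it gently all the way. Do not pinch the leaf, turn that one leaf only, do not lift or shove the book, and leave the foot cast, insole, tin and cup alone.

Things in the scene. Friction and masses are not known exactly. Their poses are not given: they have to be found in the camera images.
- book: Open lever-arch sample book, loose, about 1.8 kg; two black covers, together 224 mm along the spine (x) by 328 mm across (y), 4 mm thick. Origin under the middle of the spine, on the bench. y points from the unturned leaves (-y side) to the turned ones (+y side), z up. Unturned stack under the top leaf: 44 mm high. Turned stack: 38 mm high, with tabs out to y = 182 mm.
- arch_axis (a point): The line about which the leaves turn: a point in the middle of the book, 46 mm above its underside; the line runs along the book's x. Two steel arches 6 mm thick carry the leaves at x = -40 and +40 mm of the book, on posts at y = -25 and +25 mm; their tops are 74 mm above the bench.
- leaf (a joint): Angle of the top leaf (red tab) about the arch axis, rad: 0 flat on the unturned stack, 1.57 upright, 3.14 (its limit) flat on the turned stack. Starts 0 to 0.2 rad raised. Its holes are snug on the arches, so it stays at whatever angle it is left; 1 to 3 N at the tab moves it.
- leaf_tab (a point): Centre of the red tab; axes are the book's with the leaf at 0 and turn with it. 50 mm along x, 25 mm across (157 to 182 mm from the arch axis), 4 mm thick, its mid-plane through the arch axis, at x = -70 mm of the book. It overhangs the cover by 18 mm; with the leaf at 0 its underside is 44 mm above the bench with nothing beneath.
- leaf_back: The grey board of the top leaf with its red tab: 200 mm along the spine, 140 mm wide (17 to 157 mm from the arch axis), 4 mm thick, mid-plane through the arch axis. Its bare back is underneath at the start and on top once turned. Origin on the arch axis, axes turn with the leaf.
- leaf_face: The cork sample plate (176 x 112 x 6 mm) on the upper face of the top leaf and the white label (40 x 16 x 2 mm) on the upper face of its tab. Origin on the arch axis.
- next_leaf (a joint): Angle of the leaf beneath (dark blue sample, blue tab at x = 0 of the book, tab 34 to 38 mm above the bench, same outline), rad; 0 lying flat, where it must stay.
- foot_cast: White plaster cast of a foot lying sole down, about 240 x 85 x 75 mm, 0.7 kg, loose, beyond the book's far edge. Origin under its middle.
- glue_tin: Round yellow and steel glue tin, 66 mm diameter, 95 mm high, loose. Origin under its middle.
- cup: Empty grey cup, 72 mm across the rim, 85 mm high, loose. Origin under its middle.
- insole: Teal insole with a dark underside, lying flat beyond the turned leaves (book +y side), about 238 x 82 x 6 mm, loose. Origin under its middle.

How it is judged:
At the end, for the whole second after the job is handed in: The top leaf lies flat and at rest on the turned stack (within 0.07 rad of 3.14), the next leaf is still flat on the unturned stack (under 0.1 rad), the book lies flat within 30 mm of where it was, and foot cast, tin, cup and insole are within 20 mm of where they were (value of joint leaf above 3.07 rad and velocity of joint leaf between -0.05 and 0.05 rad/s and value of joint next_leaf below 0.1 rad and distance of book from where it was at the start of the episode below 0.03 m and angle between book's own z axis and vertical below 0.03 rad and distance of each of foot_cast, glue_tin, cup, insole from where it was at the start of the episode below 0.02 m); the robot touches nothing.
It fails at once if the leaf is pinched: the fingers press its face and its back at the same time (over 1 N each) (contact force between the fingers and leaf_back above 1 N and contact force between the fingers and leaf_face above 1 N).
It fails at once if the leaf is flung or slapped down (faster than 5 rad/s) (velocity of joint leaf above 5 rad/s).
It fails at once if the next leaf is raised as well (over 0.25 rad) (value of joint next_leaf above 0.25 rad).
It fails at once if the book is lifted, tipped, or shoved more than 40 mm (height (world z) of book above 0.015 m or angle between book's own z axis and vertical above 0.1 rad or distance of book from where it was at the start of the episode above 0.04 m).
It fails at once if a bystander is moved more than 30 mm (distance of any of foot_cast, glue_tin, cup, insole from where it was at the start of the episode above 0.03 m).
It also fails if it takes over 48 s, if anything falls off the work surface, if the arm or the gripper's body presses on something with over 40 N, if the wrist force passes 120 N, or if a joint passes its speed limit or range.

## Working session

There is one attempt and no reset: what is moved stays moved. The work goes in short steps, Python scripts to look and compute and a tool call to move; the robot and the scene stay as the last step left them, time stands still between calls to the robot, and variables do not carry over. Pictures are saved under pics/ and viewed, about 8 in all and at most 12, crops included, and the job is handed in when it is done.

Besides the shell and the picture viewer there is one more tool, called after "Emit:" by a JSON object that holds its "name" and its "arguments". carry_out: Moves the arm, as the interface text tells. Its arguments: {"type":"object","properties":{"steps":{"type":"array"},"squeeze":{"type":"number"}},"required":["steps"]}

```bash
mkdir -p pics; python3 - <<'E'
from rig import robot,cams
import cv2,numpy as np
for n in("scene","top"):
    c=cams.camera(n); cv2.imwrite(f"pics/{n}0.png",c["pixels"][:,:,::-1]); print(n,{k:np.round(v,4).tolist() for k,v in c.items() if k!="pixels"})
o=robot.get_obs();print(o); print(robot.tip_extent)
E
```

```text
scene {'fx': 437.1131, 'fy': 437.1131, 'cx': 260.5992, 'cy': 192.6712, 'eye': [1.2299, 0.0199, 1.037], 'rotation': [0.2007, 0.1976, 0.6621, 0.6944]}
top {'fx': 384.4489, 'fy': 384.4489, 'cx': 254.8108, 'cy': 187.3047, 'eye': [0.3982, 0.0569, 1.07], 'rotation': [0.0628, -0.0683, -0.6992, 0.7089]}
{'time': 0.1, 'q': array([-1.34348991e+00,  5.28355099e-01,  1.43376451e+00,  1.13714686e-05,
        1.18137780e+00, -1.78482139e-01]), 'joint_velocities': array([ 0.00169842, -0.00229495, -0.00538935, -0.00171725, -0.00022717,
        0.00146962]), 'joint_torque': array([-5.34354622e-04, -4.40985096e+01, -1.77151269e+01,  6.33686897e-02,
        5.33667288e-02, -4.82269627e-05]), 'position': array([ 0.24661625, -0.57362867,  0.24368363]), 'tool_rot': array([ 8.35086272e-01, -5.50118180e-01, -6.86043530e-04, -6.60600662e-04]), 'ft_force': array([-0.24499315, -0.62529919,  0.41453149]), 'moment': array([-0.07002494,  0.03631906, -0.02624982]), 'grip_width': 0.08682262409797958}
0.022
```

View pics/scene0.png

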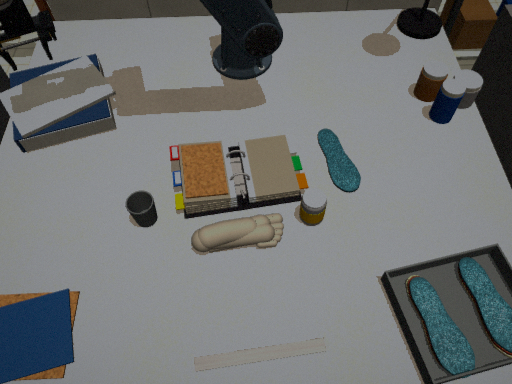

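View pics/top0.png

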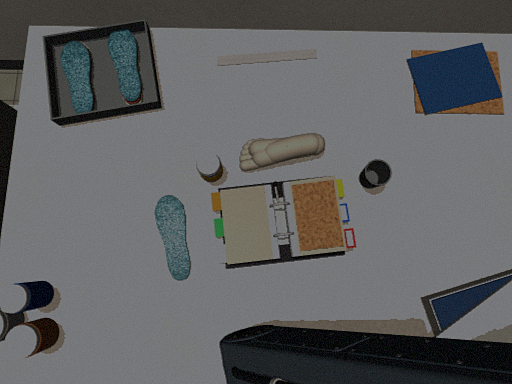

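The scene view shows the book near the middle: cork leaf on world -y, red tab at about (174,153), foot cast beyond it and tin at (313,208). In the top view +x is up and +y is left. The red tab is at (350,238), arches at (281,215), tin (209,167), cup (375,174), insole (172,237).

```bash
cat > h.py <<'E'
import numpy as np,cv2
from scipy.spatial.transform import Rotation as R
from rig import robot,cams
def ray(c,u,v):
    d=np.array([(u-c["cx"])/c["fx"],-(v-c["cy"])/c["fy"],-1.])
    return np.array(c["eye"]),R.from_quat(c["rotation"]).apply(d)
def onz(c,u,v,z):
    e,d=ray(c,u,v); return e+d*(z-e[2])/d[2]
def proj(c,p):
    q=R.from_quat(c["rotation"]).inv().apply(np.array(p)-c["eye"])
    return c["cx"]-c["fx"]*q[0]/q[2], c["cy"]+c["fy"]*q[1]/q[2]
def tri(c1,p1,c2,p2):
    e1,d1=ray(c1,*p1);e2,d2=ray(c2,*p2)
    s=np.linalg.lstsq(np.c_[d1,-d2],e2-e1,rcond=None)[0]
    a=e1+s[0]*d1;b=e2+s[1]*d2
    return (a+b)/2,np.linalg.norm(a-b)
E
python3 - <<'E'
from h import *
t=cams.camera("top");s=cams.camera("scene")
C={}
for n,c,roi in(("top",t,(190,150,370,290)),("scene",s,(160,120,320,225))):
    x0,y0,x1,y1=roi;im=c["pixels"][y0:y1,x0:x1]
    h=cv2.cvtColor(im,cv2.COLOR_RGB2HSV)
    for k,(lo,hi,smin) in dict(red=(172,180,120),red2=(0,4,150),blue=(105,125,100),yellow=(24,34,150),green=(50,80,120)).items():
        m=((h[...,0]>=lo)&(h[...,0]<=hi)&(h[...,1]>smin)&(h[...,2]>50)).astype(np.uint8)
        nn,l,st,ce=cv2.connectedComponentsWithStats(m)
        for i in range(1,nn):
            if st[i,4]>=12: print(n,k,st[i,:4]+[x0,y0,0,0],st[i,4],np.round(ce[i]+[x0,y0],1))
# bench guesses for cover corners
a=cv2.resize(t["pixels"][165:275,205:365],None,fx=5,fy=5,interpolation=cv2.INTER_CUBIC)
cv2.imwrite("pics/top1.png",cv2.convertScaleAbs(a[:,:,::-1],alpha=1.4))
a=cv2.resize(s["pixels"][125:220,160:320],None,fx=5,fy=5,interpolation=cv2.INTER_CUBIC)
cv2.imwrite("pics/scene1.png",cv2.convertScaleAbs(a[:,:,::-1],alpha=1.4))
E
```

```text
top red2 [344 228  11   9] 21 [349.9 231. ]
top red2 [346 238  10  10] 29 [351.  244.1]
top blue [340 203  10  19] 44 [345.6 212.5]
top yellow [336 179   8  18] 94 [339.9 187.7]
top green [214 218  10  19] 145 [218.6 227.3]
scene red2 [170 146  10  15] 48 [173.7 154. ]
scene blue [173 171   9  16] 49 [175.7 179.4]
scene yellow [175 193  10  17] 134 [179.3 201.4]
scene green [291 156  11  15] 107 [296.3 162.6]
```

View pics/top1.png

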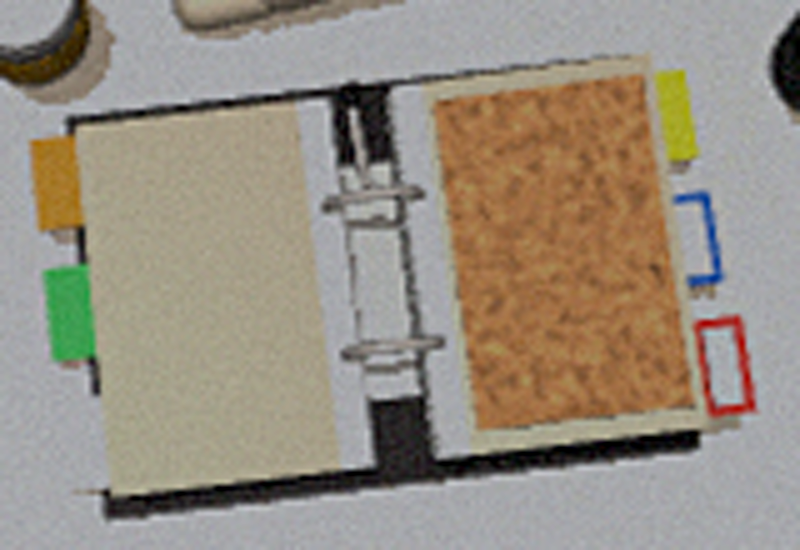

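View pics/scene1.png

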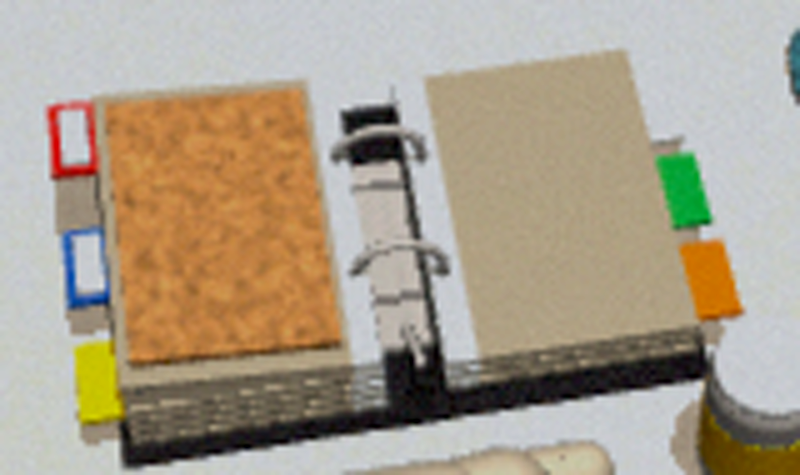

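```bash
python3 - <<'E'
from h import *
t=cams.camera("top");s=cams.camera("scene")
T=lambda a,b:(a/5+205-.4,b/5+165-.4); S=lambda a,b:(a/5+160-.4,b/5+125-.4)
P=[]
for a,b in [((757,410),(48,104)),((708,414),(92,100)),((695,320),(97,173)),((742,316),(52,178))]:
    p,e=tri(t,T(*a),s,S(*b)); P.append(p); print("tab",np.round(p,4),round(e,4))
print("tab c",np.mean(P,0))
A=onz(t,*T(105,517),0.0);B=onz(t,*T(698,447),0.0);C=onz(t,*T(70,118),.004)
print("cover",A,B,C,np.linalg.norm(A-B))
D=onz(s,*S(125,467),0.0);E_=onz(s,*S(705,377),0.0);print("scene far corners",D,E_,np.linalg.norm(D-E_))
yaw=lambda v:np.degrees(np.arctan2(-v[0],v[1]))
print("yaw",yaw(A-B),yaw(E_-D), "ctr",(B+E_)/2,(A+D)/2)
for n,a,b in (("green",(70,313),(684,190)),("orange",(55,185),(712,279))):
    print(n,tri(t,T(*a),s,S(*b)))
print("tin",onz(t,209.5,158,.095),"cup",onz(t,377,172,.085))
E
```

```text
tab [ 0.4345 -0.2129  0.0671] 0.0008
tab [ 0.4322 -0.188   0.0661] 0.0002
tab [ 0.481  -0.1835  0.0617] 0.0008
tab [ 0.4834 -0.2083  0.0619] 0.0006
tab c [ 0.45776872 -0.19818599  0.06420966]
cover [0.37461337 0.12647455 0.        ] [ 0.41640511 -0.19821605  0.        ] [0.59449538 0.15184866 0.004     ] 0.3273691098693
scene far corners [ 0.63550968 -0.16945532  0.        ] [0.59397117 0.15119987 0.        ] 0.32333450378272405
yaw 7.334357284286314 7.381139269413105 ctr [ 0.50518814 -0.02350809  0.        ] [ 0.50506153 -0.02149039  0.        ]
green (array([0.48313013, 0.14725135, 0.02564876]), np.float64(0.001164708909817595))
orange (array([0.55171634, 0.15643496, 0.03461305]), np.float64(0.0005701767771094506))
tin [0.65768274 0.16995016 0.095     ] cup [ 0.62904133 -0.27094202  0.085     ]
```

The book centre is at about (0.505, -0.022) with yaw +7.35°. The red tab's centre is at about (0.458, -0.198), with its outer edge at z≈0.062 (leaf≈0.1 rad). I'll close the fingers, line the jaws up with the spine and approach from outside the tab.

Emit:
{"name": "carry_out", "arguments": {"steps": [[[2.1, 2.7, -1], 7.4, 1], [[2.1, 2.7, -1], 7.4, 1], [[2.1, 2.7, -1], 7.4, 1], [[2.1, 2.7, -1], 7.4, 1], [[2.1, 2.7, -1], 7.4, 1], [[2.1, 2.7, -1], 7.4, 1], [[2.1, 2.7, -1], 7.4, 1], [[2.1, 2.7, -1], 7.4, 1], [[2.1, 2.7, -1], 7.4, 1], [[2.1, 2.7, -1], 7.4, 1]], "squeeze": 10}}

```text
time: 1.3
position: [0.4609, -0.301, 0.1431]
tool_rot: [0.996, 0.085, 0.005, 0.002]
ft_force: [0.4, -0.6, -0.0]
grip_width: 0.015
```

```bash
cat >> h.py <<'E'
def book(p):
    d=np.array(p)-[.505,-.0225,0]; a=np.radians(7.35)
    return np.array([d[0]*np.cos(a)+d[1]*np.sin(a),-d[0]*np.sin(a)+d[1]*np.cos(a),d[2]])
def rep():
    o=robot.get_obs();x=R.from_quat(o["tool_rot"]).as_matrix()
    print("t",round(o["time"],2),"pos",o["position"].round(4),"bookTCP",book(o["position"]).round(4),"F",o["ft_force"].round(2),"w",round(o["grip_width"],4),"jawyaw",np.degrees(np.arctan2(x[1,0],x[0,0])).round(1),"tz",x[:,2].round(3))
E
python3 -c "
from h import *
rep()"
```

```text
t 1.3 pos [ 0.4609 -0.301   0.1431] bookTCP [-0.0794 -0.2706  0.1431] F [ 0.37 -0.6  -0.05] w 0.015 jawyaw 9.7 tz [ 0.011 -0.004 -1.   ]
```

Emit:
{"name": "carry_out", "arguments": {"steps": [[[0.2, 1, -2.5], -2, 1], [[0.2, 1, -2.5], 0, 1], [[0.2, 1.2, -2], 0, 1], [[0, 1.2, -0.5], 0, 1], [[0, 1, 0], 0, 1], [[0, 0, 0], 0, 1]]}}

```text
time: 1.9
position: [0.4706, -0.2406, 0.0661]
tool_rot: [0.997, 0.071, 0.006, 0.003]
ft_force: [0.5, -0.2, 0.1]
grip_width: 0.0004
```

```bash
python3 - <<'E'
from h import *
rep()
t=cams.camera("top");s=cams.camera("scene");w=cams.camera("wrist")
a=[cv2.resize(i,(400,300),interpolation=cv2.INTER_CUBIC) for i in (t["pixels"][165:265,300:433],s["pixels"][120:210,140:260])]
b=cv2.resize(w["pixels"],(400,300))
cv2.imwrite("pics/a.png",np.vstack([np.hstack(a),np.hstack([b,b*0])])[:,:,::-1])
E
```

```text
t 1.9 pos [ 0.4706 -0.2406  0.0661] bookTCP [-0.062  -0.2119  0.0661] F [ 0.49 -0.19  0.15] w 0.0004 jawyaw 8.2 tz [ 0.013 -0.005 -1.   ]
```

View pics/a.png

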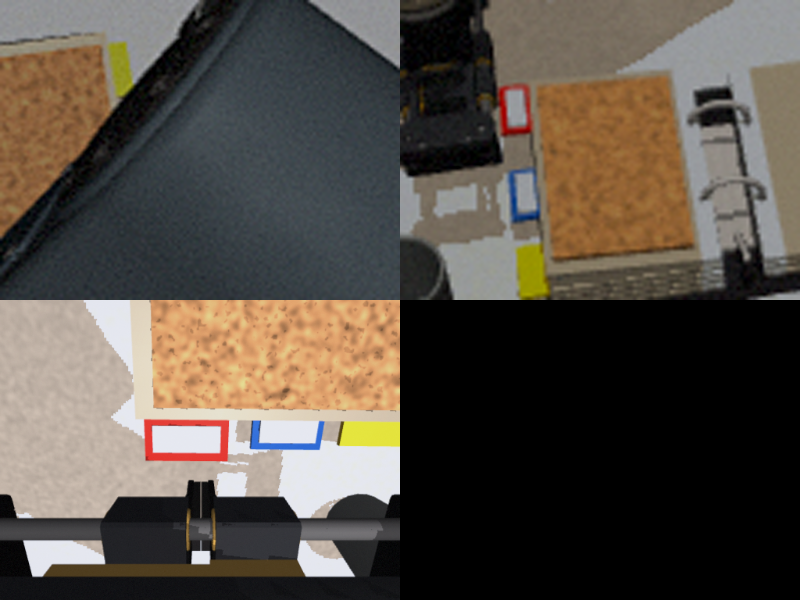

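The wrist view shows the fingers at column 201 and the red tab over columns 146–228, so they overlap it but sit about 8 mm towards the blue tab. I'll shift -x and ease in to touch the tab edge.

Emit:
{"name": "carry_out", "arguments": {"steps": [[[-0.8, 0.5, 0], -1, 1], [[-0.1, 0.5, 0], 0, 1], [[0, 0.4, 0], 0, 1], [[0, 0.3, 0], 0, 1]]}}

```text
time: 2.45
position: [0.4627, -0.2276, 0.0689]
tool_rot: [0.998, 0.06, 0.009, 0.006]
ft_force: [-0.1, 1.0, 0.0]
grip_width: 0.0005
```

```bash
python3 -c "
from h import *
rep()"
```

```text
t 2.45 pos [ 0.4627 -0.2276  0.0689] bookTCP [-0.0682 -0.198   0.0689] F [-0.14  0.96  0.04] w 0.0005 jawyaw 6.9 tz [ 0.019 -0.011 -1.   ]
```

Emit:
{"name": "carry_out", "arguments": {"steps": [[[0, 0.4, -0.1], 0, 1], [[0, 0.3, 0], 0, 1]]}}

```text
time: 2.65
position: [0.463, -0.2209, 0.0681]
tool_rot: [0.998, 0.06, 0.01, 0.007]
ft_force: [-4.5, -9.8, -1.3]
grip_width: 0.0006
```

Emit:
{"name": "carry_out", "arguments": {"steps": [[[0, 0.3, 0], 0, 1]]}}

```text
time: 2.75
position: [0.4634, -0.2206, 0.0683]
tool_rot: [0.998, 0.062, 0.01, 0.01]
ft_force: [-5.6, -13.9, -0.9]
grip_width: 0.001
```

Emit:
{"name": "carry_out", "arguments": {"steps": [[[0, 0.3, 0], 0, 1]]}}

```text
time: 2.85
position: [0.4636, -0.2205, 0.0685]
tool_rot: [0.998, 0.064, 0.01, 0.013]
ft_force: [-6.5, -12.3, -0.3]
grip_width: 0.0006
```

Contact shows about 12 N inward and the book isn't moving. Now I'll lift by friction while keeping a small inward push.

Emit:
{"name": "carry_out", "arguments": {"steps": [[[0, 0.25, 0.5], 0, 1], [[0, 0.25, 0.5], 0, 1], [[0, 0.25, 0.5], 0, 1]]}}

```text
time: 3.15
position: [0.4633, -0.2185, 0.0835]
tool_rot: [0.998, 0.067, 0.009, 0.017]
ft_force: [-4.1, -5.9, -1.1]
grip_width: 0.0006
```

```bash
python3 - <<'E'
from h import *
rep()
s=cams.camera("scene");w=cams.camera("wrist")
a=cv2.resize(s["pixels"][115:205,140:260],(400,300),interpolation=cv2.INTER_CUBIC)
b=cv2.resize(w["pixels"],(400,300))
cv2.imwrite("pics/b.png",np.hstack([a,b])[:,:,::-1])
E
```

```text
t 3.15 pos [ 0.4633 -0.2185  0.0835] bookTCP [-0.0664 -0.1891  0.0835] F [-4.13 -5.88 -1.13] w 0.0006 jawyaw 7.7 tz [ 0.021 -0.034 -0.999]
```

View pics/b.png

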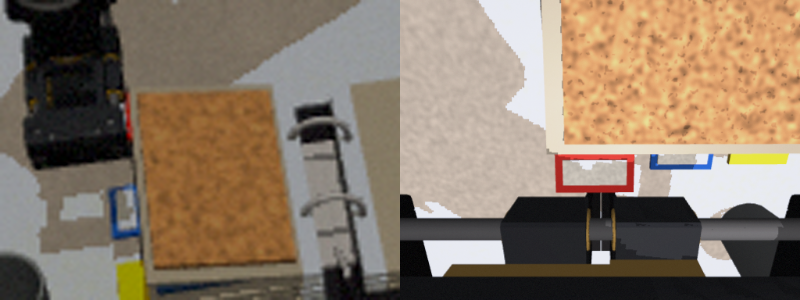

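The scene view shows the dark blue sample appearing below the lifted cork leaf at (170,288), while the blue tab stays flat at (122,212). The friction lift works, so I'll follow the arc.

Emit:
{"name": "carry_out", "arguments": {"steps": [[[0, 0.3, 0.7], 0, 1], [[0, 0.35, 0.7], 0, 1], [[0, 0.4, 0.7], 0, 1], [[-0.1, 0.4, 0.7], 0, 1], [[-0.1, 0.4, 0.7], 0, 1]]}}

```text
time: 3.75
position: [0.4624, -0.2081, 0.1203]
tool_rot: [0.997, 0.07, 0.01, 0.025]
ft_force: [-0.1, -3.7, -0.3]
grip_width: 0.0004
```

```bash
python3 - <<'E'
from h import *
rep()
s=cams.camera("scene");w=cams.camera("wrist")
a=cv2.resize(s["pixels"][115:205,140:260],(400,300),interpolation=cv2.INTER_CUBIC)
b=cv2.resize(w["pixels"],(400,300))
cv2.imwrite("pics/c.png",np.hstack([a,b])[:,:,::-1])
E
```

```text
t 3.75 pos [ 0.4624 -0.2081  0.1203] bookTCP [-0.066  -0.1786  0.1203] F [-0.09 -3.71 -0.27] w 0.0004 jawyaw 8.0 tz [ 0.024 -0.049 -0.999]
```

View pics/c.png

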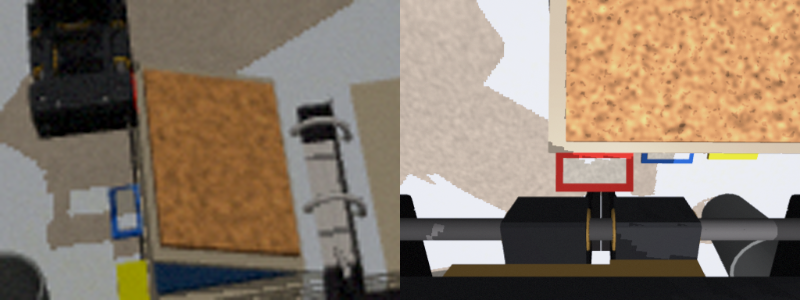

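The leaf is now about 0.4 rad up, with the next leaf flat and the blue tab in its place. I'll carry on along the arc.

Emit:
{"name": "carry_out", "arguments": {"steps": [[[0, 0.6, 1.0], 0, 1], [[-0.1, 0.7, 0.95], 0, 1], [[-0.1, 0.75, 0.95], 0, 1], [[-0.1, 0.8, 0.9], 0, 1], [[-0.1, 0.85, 0.9], 0, 1], [[-0.1, 0.9, 0.85], 0, 1], [[-0.1, 0.95, 0.8], 0, 1], [[-0.1, 1.0, 0.75], 0, 1]]}}

```text
time: 4.65
position: [0.4555, -0.1512, 0.1955]
tool_rot: [0.997, 0.074, 0.009, 0.035]
ft_force: [-1.8, -3.9, 1.6]
grip_width: -0.0002
```

```bash
python3 - <<'E'
from h import *
rep()
s=cams.camera("scene");w=cams.camera("wrist")
a=cv2.resize(s["pixels"][85:205,140:300],(400,300),interpolation=cv2.INTER_CUBIC)
b=cv2.resize(w["pixels"],(400,300))
cv2.imwrite("pics/d.png",np.hstack([a,b])[:,:,::-1])
E
```

```text
t 4.65 pos [ 0.4555 -0.1512  0.1955] bookTCP [-0.0656 -0.1213  0.1955] F [-1.77 -3.85  1.63] w -0.0002 jawyaw 8.6 tz [ 0.023 -0.069 -0.997]
```

View pics/d.png

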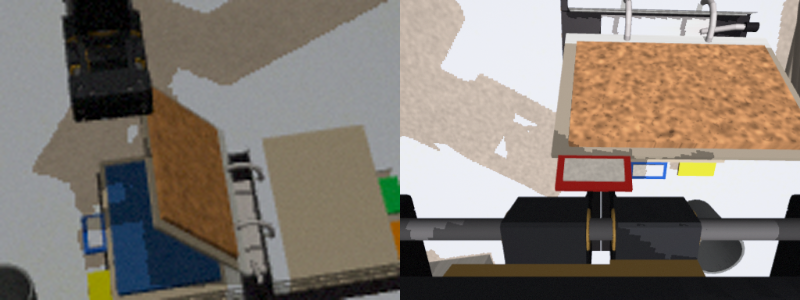

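The scene view shows the leaf at about 0.9 rad, the blue leaf flat beneath it, and the finger on the back below the tab edge. I'll continue to upright.

Emit:
{"name": "carry_out", "arguments": {"steps": [[[-0.1, 1.1, 0.65], 0, 1], [[-0.1, 1.1, 0.6], 0, 1], [[-0.1, 1.15, 0.55], 0, 1], [[-0.1, 1.2, 0.5], 0, 1], [[-0.1, 1.2, 0.4], 0, 1], [[-0.1, 1.2, 0.35], 0, 1], [[-0.2, 1.2, 0.25], 0, 1], [[-0.2, 1.2, 0.2], 0, 1]]}}

```text
time: 5.55
position: [0.4438, -0.049, 0.2309]
tool_rot: [0.997, 0.074, 0.008, 0.033]
ft_force: [0.7, -0.7, -1.4]
grip_width: 0.0002
```

```bash
python3 - <<'E'
from h import *
rep()
s=cams.camera("scene");w=cams.camera("wrist")
a=cv2.resize(s["pixels"][65:215,140:340],(400,300),interpolation=cv2.INTER_CUBIC)
b=cv2.resize(w["pixels"],(400,300))
cv2.imwrite("pics/e.png",np.hstack([a,b])[:,:,::-1])
E
```

```text
t 5.55 pos [ 0.4438 -0.049   0.2309] bookTCP [-0.0641 -0.0185  0.2309] F [ 0.73 -0.73 -1.42] w 0.0002 jawyaw 8.5 tz [ 0.021 -0.064 -0.998]
```

View pics/e.png

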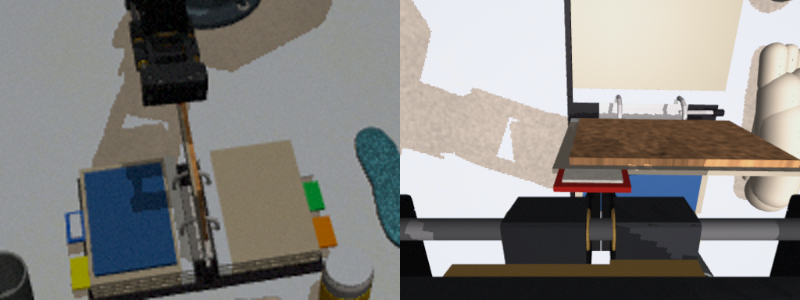

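Near upright: the leaf is edge-on in the scene view, the next leaf is flat, and the tip is about 163 mm from the axis on the tab. Now over the top with descending arc steps.

Emit:
{"name": "carry_out", "arguments": {"steps": [[[-0.2, 1.2, 0.3], 0, 1], [[-0.2, 1.2, 0], 0, 1], [[-0.2, 1.2, -0.1], 0, 1], [[-0.2, 1.15, -0.2], 0, 1], [[-0.2, 1.15, -0.3], 0, 1], [[-0.2, 1.1, -0.4], 0, 1], [[-0.2, 1.1, -0.45], 0, 1], [[-0.2, 1.05, -0.55], 0, 1]]}}

```text
time: 6.45
position: [0.427, 0.0496, 0.2131]
tool_rot: [0.997, 0.074, 0.009, 0.033]
ft_force: [0.4, -1.2, 0.4]
grip_width: 0.0002
```

```bash
python3 - <<'E'
from h import *
rep()
s=cams.camera("scene");w=cams.camera("wrist")
a=cv2.resize(s["pixels"][65:215,140:340],(400,300),interpolation=cv2.INTER_CUBIC)
b=cv2.resize(w["pixels"],(400,300))
cv2.imwrite("pics/f.png",np.hstack([a,b])[:,:,::-1])
E
```

```text
t 6.45 pos [0.427  0.0496 0.2131] bookTCP [-0.0681  0.0814  0.2131] F [ 0.4  -1.21  0.45] w 0.0002 jawyaw 8.5 tz [ 0.023 -0.064 -0.998]
```

View pics/f.png

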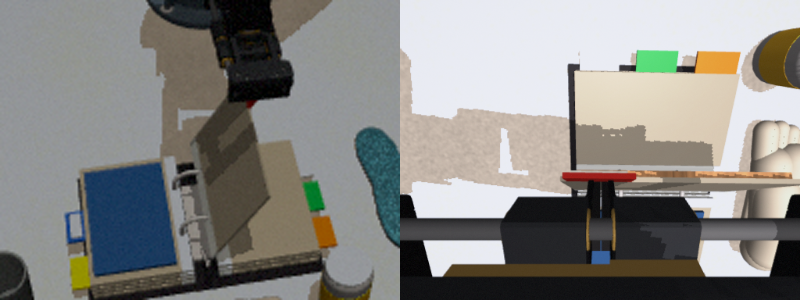

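The leaf has passed the top and is at about 2.1 rad, with the tip pressing on the tab's back (r≈170 mm). Continuing down.

Emit:
{"name": "carry_out", "arguments": {"steps": [[[-0.15, 0.95, -0.65], 0, 1], [[-0.15, 0.9, -0.7], 0, 1], [[-0.1, 0.85, -0.75], 0, 1], [[-0.1, 0.8, -0.85], 0, 1], [[-0.1, 0.75, -0.9], 0, 1], [[-0.1, 0.65, -0.95], 0, 1], [[-0.1, 0.6, -1.0], 0, 1], [[-0.1, 0.5, -1.0], 0, 1]]}}

```text
time: 7.35
position: [0.417, 0.1146, 0.1394]
tool_rot: [0.997, 0.074, 0.008, 0.033]
ft_force: [0.7, -1.1, 0.2]
grip_width: 0.0004
```

```bash
python3 - <<'E'
from h import *
rep()
p=book(robot.get_obs()["position"]);y,z=p[1]+.0075,p[2]-.068
print("r,th",np.hypot(y,z),np.arctan2(z,-y))
E
```

```text
t 7.35 pos [0.417  0.1146 0.1394] bookTCP [-0.0698  0.1472  0.1394] F [ 0.72 -1.07  0.23] w 0.0004 jawyaw 8.5 tz [ 0.021 -0.064 -0.998]
r,th 0.1704150088028211 2.709385792263438
```

Emit:
{"name": "carry_out", "arguments": {"steps": [[[-0.1, 0.35, -1.0], 0, 1], [[0, 0.3, -1.0], 0, 1], [[0, 0.2, -1.0], 0, 1], [[0, 0.1, -1.0], 0, 1], [[0, 0, -0.9], 0, 1], [[0, 0, -0.8], 0, 1], [[0, 0, -0.5], 0, 1]]}}

```text
time: 8.05
position: [0.4149, 0.1263, 0.0705]
tool_rot: [0.997, 0.074, 0.007, 0.032]
ft_force: [-1.0, 0.7, 9.7]
grip_width: 0.0004
```

```bash
python3 -c "
from h import *
rep()"
```

```text
t 8.05 pos [0.4149 0.1263 0.0705] bookTCP [-0.0703  0.1591  0.0705] F [-0.96  0.66  9.69] w 0.0004 jawyaw 8.5 tz [ 0.019 -0.063 -0.998]
```

Emit:
{"name": "carry_out", "arguments": {"steps": [[[0, 0, -0.25], 0, 1], [[0, 0, -0.2], 0, 1]]}}

```text
time: 8.25
position: [0.415, 0.1263, 0.0697]
tool_rot: [0.997, 0.073, 0.008, 0.032]
ft_force: [-6.2, 2.1, 38.1]
grip_width: 0.0004
```

Emit:
{"name": "carry_out", "arguments": {"steps": [[[0, 0, 0.5], 0, 1], [[0, 0, 1.5], 0, 1], [[0, 0, 3], 0, 1], [[0, -0.5, 4], 0, 1], [[0, -1, 4], 0, 1], [[-0.5, -1, 4], 0, 1], [[0, -4, 2], 0, 1], [[0, -4, 0], 0, 1], [[0, -4, 0], 0, 1], [[0, 0, 0], 0, 1]]}}

```text
time: 9.25
position: [0.4104, -0.0254, 0.2698]
tool_rot: [0.997, 0.074, 0.013, 0.036]
ft_force: [0.2, 0.1, 0.6]
grip_width: 0.0005
```

```bash
python3 - <<'E'
from h import *
rep()
t=cams.camera("top");s=cams.camera("scene")
a=cv2.resize(s["pixels"][110:230,120:320],(600,300),interpolation=cv2.INTER_CUBIC)
a=cv2.resize(s["pixels"][110:260,120:370],(500,300),interpolation=cv2.INTER_CUBIC)
b=cv2.resize(t["pixels"][120:290,150:400],(441,300),interpolation=cv2.INTER_CUBIC)
cv2.imwrite("pics/g.png",cv2.resize(np.hstack([a,b]),None,fx=.85,fy=.85)[:,:,::-1])
im=s["pixels"];h=cv2.cvtColor(im,cv2.COLOR_RGB2HSV)
m=(((h[...,0]<=5)|(h[...,0]>174))&(h[...,1]>150)&(h[...,2]>50)).astype(np.uint8);m[:110]=0;m[230:]=0
n,l,st,ce=cv2.connectedComponentsWithStats(m);print([(ce[i].round(1),st[i]) for i in range(1,n) if st[i,4]>8])
a=np.radians(7.35)
for th in(3.14,3.07,2.95):
    by=-.1695*np.cos(th);z=.048+.1695*np.sin(th)
    print(th,np.round(proj(s,[.505-.07*np.cos(a)-by*np.sin(a),-.0225-.07*np.sin(a)+by*np.cos(a),z]),1))
E
```

```text
t 9.25 pos [ 0.4104 -0.0254  0.2698] bookTCP [-0.0942  0.0092  0.2698] F [0.16 0.1  0.58] w 0.0005 jawyaw 8.6 tz [ 0.032 -0.069 -0.997]
[(array([291.2, 139.7]), array([286, 133,  11,  14, 112], dtype=int32))]
3.14 [290.9 139.1]
3.07 [291.  136.4]
2.95 [290.4 132. ]
```

View pics/g.png

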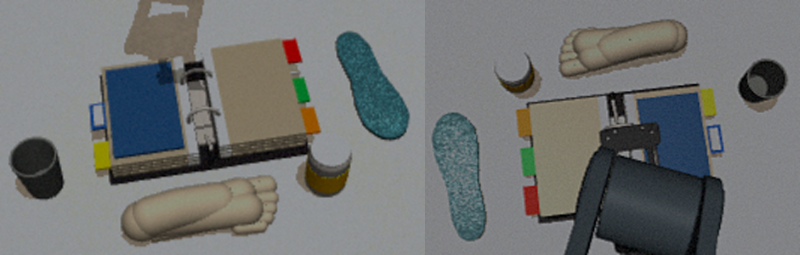

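The red tab's centroid at (291.2,139.7) matches the prediction for 3.14 rad, (290.9,139.1). The next leaf is flat, the bystanders look unmoved, and the arm is clear.

```bash
python3 -c "
from rig import robot
print(robot.hand_in())"
```

```text
the job is handed in; nothing more can be done
None
```

The top leaf is turned and lies flat on the turned stack, and I handed the job in at about 9.3 s. No verdict was reported.

**How it was done:** I used closed fingertips on the red tab only, with nothing pinched. The tool can't tilt, so the fingertip could not go under the tab. I started the lift by friction on the tab's outer edge, pushing inward with up to about 15 N. From there I pushed on the back of the tab all the way round, lowered it and pressed it flat.

**Last checks:**
- **Leaf angle:** in the scene view the tab's centre is at pixel (291.2, 139.7). A flat leaf should show at (290.9, 139.1), and one at 3.07 rad at (291.0, 136.4).
- **Next leaf and bystanders:** by eye, the blue-tab leaf is flat and the foot cast, insole, tin and cup look unmoved. I did not measure these again.
- **Book:** the tab match shows no shift at that end; I did not measure the covers again.
- **Arm:** it is about 0.2 m above the bench and clear, with the force reading near zero.

**Not as intended:** the final press reached 38 N for a moment, more than the roughly 15 N I aimed for. It was a fingertip contact, and the book showed no sign of tipping afterwards. The tool also drifted to about 4° of tilt, with no visible effect.

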